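# Kit the bench tray to its printed layout

## Robot

A 7-joint arm with a two-finger parallel gripper is mounted at the origin on a cart in front of the work surface, level with it; the furniture and walls round the work are solid. World frame = base frame: x ahead of the robot, y to its left, z up, the work surface at z = 0. Lengths are in m, angles in rad, forces in N, time in s.
With the tool pointing down it reaches from about 0.4 to 0.875 m from the base axis. Payload 4.4 kg.
Tool frame: the origin (TCP) lies at the very end of the fingers, on their centre line; the grasp point (between the pads) lies 19 mm behind it; z points along the fingers, y is the line along which they close (so a half turn about z gives the same grasp; the last joint's range is limited). The gripper opens to 85 mm and grips with 20 to 120 N. Pads are 22 mm wide; open, the fingers measure 114 mm over their backs; the gripper's body (76 mm by 85 mm) begins 54 mm behind the grasp point. The pads swing forward as they close: fully open they stand 13 mm farther back than shut.
Start: joints at [1.17, 0.628, 0.038, 1.517, -0.027, 0.996, -0.02], TCP at [0.214, -0.614, 0.231] pointing down, gripper open.
Joint ranges: [-3.06, 3.06], [-0.37, 2.12], [-1.25, 1.32], [0.18, 2.47], [-1.1, 4.24], [0.23, 1.98], [-2.94, 2.94]. Speed limits (rad/s): [2.57, 2.57, 3.14, 3.14, 3.14, 3.14, 3.14].

## Interface

Orientations are given as [roll, pitch, yaw] about the fixed x, y, z axes, in that order (R = Rz(yaw) Ry(pitch) Rx(roll)).
In Python, from workcell import observe, imaging, order, models gives the robot as it stands. The module is installed in compiled form; this text tells all that it offers.
- The arm moves only by the tool move_arm, never from a script. Its argument "targets" is a list of rows, each an object with "dp": the shift along the world's x, y, z in cm, a list of three; "dr": the turn, a rotation vector about the world's x, y, z in rad, a list of three. A call has exactly 10 rows; each row shifts and turns the commanded pose from where the row before left it; what a row does not reach is not made up. A row lasts 1/12 s, in which the tool goes at most 41.7 mm and 7.16 degrees, less where a joint would pass 70% of its speed; a pose out of reach is approached as far as the arm can. A call is refused whole if a number of a shift passes 4.17 or a number of a turn 0.125, either way. A call with a gripper value outside its range is refused whole. "grip" is the finger opening in cm, from 0 to 8.54, set as the call begins (left out, the last holds). The fingers move at their own pace and stop on an object; the grip force is fixed at half the most. Time passes only in rows, so rows that do not move let the fingers close, or fill a call up. It gives the time, the measured TCP pose, the force, the opening and the grip force at its end, in the units of the state.
- observe(): the state, without advancing time (a new reading comes with each control period).
- imaging.capture(name): name is "side" or "top"; returns the picture (480x640x3 uint8, blue, green, red); there is no depth.
- imaging.camera_params(name): a dict with "fov_y" (degrees; the focal length in pixels is half the picture's height over the tangent of half this angle, whatever the lens; pixels are square), "cx", "cy" (the principal point, pixels), "eye" and "orientation" of the camera in the world. Camera axes: x right, y up, looking along -z (the intrinsics and any distortion apply to the point x, -y, -z); pixel columns grow to the right and rows downward; lengths in m; the calibration is good to about 2 mm. A picture is of the moment at which its call begins. camera_params takes no time and is no camera call.
- order.hand_in(): hands the job in; it is judged then, once.
Trained networks look in the newest picture that a camera, given by its name, has taken for a name from the list of things; names that differ only in an ending like _2 or _b are one class to them, and where a whole thing is asked for, a point or a joint stands for the part that bears it (a point fixed in the world has none). Each returns a list of dicts, best first, with "conf" (0 to 1); they miss things now and then, are a little off and sometimes report something else, mostly with a low value. They report only what shows in the picture. A call takes as long as a camera call.
- models.look_for(camera, query): "bbox" ([left, top, right, bottom] in pixels, round what is visible of it).
- models.outline_of(camera, query): "mask" (480x640 bool, what is visible of it) and "bbox" ([left, top, right, bottom] in pixels, round what is visible of it).
The state is a dict: "time": time; "qpos": joint angles; "qvel": joint speeds; "joint_torque": joint torques, N m; "tcp_pos": TCP position; "eef_rot": TCP orientation; "wrist_force": force on the tool from outside, world axes, zero at the start; "moment": the same for the moment, N m; "width": finger opening in m; "gripper_force": force on a finger pad.
Only numpy, scipy, OpenCV 4.12 (cv2) and the standard library are available. Lean on these libraries where they do the work, as an engineer would, in place of code of your own. Each camera call takes 0.05 s, during which the arm holds its last target. There are 200 camera calls.

## Task

Make up the white bench tray to match the layout printed on it: lay the red pliers flat on the red pliers silhouette with the jaws pointing the same way, and stand the yellow tin upright in the yellow ring. Slide the brass disc across the tray, without lifting it off, until it drops flat into its round pocket. Leave the loupe, the blower bulb and the green screwdriver where they are.

Things in the scene. Friction and masses are not known exactly. Their poses are not given: they have to be found in the camera images.
- tray: white tray with a pale wooden border, fixed to the chest top; 212 x 282 mm over all (x by y), flat top 14 mm above the chest top, border 6 mm wide and 3 mm higher; origin at the centre of its underside; may be turned a few degrees. Right of the chest stands the desk's tall side panel (y below -0.32 m, from x 0.38 m back: come round its front), at the left a tall wardrobe: keep clear of both
- pocket (a point): centre of the floor of the round pocket sunk in the tray's top: 65 mm across, 4 mm deep (floor 10 mm above the chest top), black floor, a thin black line printed round it; at x +52, y +72 mm in the tray's frame, axes as the tray's
- disc_center (a point): centre (half-way up) of the loose brass disc, 60 mm across and 10 mm thick, about 0.2 kg, z along its axis. It starts lying flat on the tray's top on the near side of the pocket, clear of it. Seated in the pocket its centre is 5 mm above the pocket floor and its top stands 6 mm above the tray's top
- pliers_mark: red silhouette of the pliers printed on the tray's top (no height to speak of); origin below the place of the pliers' centre point, x towards the jaws; the tin's ring and this may have changed places
- pliers_mark_jaw (a point): jaw end of the silhouette, where the pliers' jaw point belongs, level with the tray's top
- pliers_center (a point): grasp point of the loose red-handled pliers, half-way up: 116 mm long, 14 mm high, x along their length towards the jaws, y across. Here they are 29 mm across (flat closed handles, y -14.5 to +14.5 mm) and can be gripped across y from above. They lie flat on the chest top; z up
- pliers_jaw (a point): point near the jaw tips of the pliers, 60 mm from the grasp point along their x, half-way up
- tin_mark: yellow ring printed on the tray's top, 64 mm across; origin at its centre, level with the tray's top
- tin_center (a point): centre (half-way up) of the round yellowish plastic tin with lid, 28 mm high, 56 mm across the upper half and 51 mm across the lower half; stands upright on the chest top, z up
- loupe: black eye loupe, 36 mm across, 27 mm high, loose; a bystander; origin at the centre of its underside
- blower: cream rubber blower bulb, 35 mm across, 51 mm high, loose; a bystander behind the tray; origin at the centre of its underside
- screwdriver: small green-ended screwdriver, 102 mm long, 8 mm thick, lying loose behind the tray; a bystander; origin at the centre of its underside

How it is judged:
At the end, for the whole second after the job is handed in: the brass disc lies flat in the pocket, on its floor; the pliers lie flat on the tray with their centre within 12 mm and their jaw point within 15 mm of those of the red silhouette; the tin stands upright on the tray within 10 mm of the centre of the yellow ring (horizontal distance between disc_center and pocket below 0.005 m and z of disc_center in the frame of pocket between 0.003 and 0.0065 m and angle between disc_center's own z axis and vertical below 0.04 rad and horizontal distance between pliers_center and pliers_mark below 0.012 m and horizontal distance between pliers_jaw and pliers_mark_jaw below 0.015 m and z of pliers_center in the frame of pliers_mark below 0.012 m and angle between pliers_center's own z axis and vertical below 0.12 rad and horizontal distance between tin_center and tin_mark below 0.01 m and z of tin_center in the frame of tin_mark below 0.018 m and angle between tin_center's own z axis and vertical below 0.1 rad); the robot touches nothing.
It fails at once if the brass disc is lifted off the tray (its centre more than 12 mm above where it starts) (z of disc_center in the frame of pocket above 0.021 m).
It fails at once if the loupe, the blower bulb or the screwdriver is shifted by more than 30 mm (distance of any of loupe, blower, screwdriver from where it was at the start of the episode above 0.03 m).
It also fails if it takes over 69 s, if anything falls off the work surface, if the arm or the gripper's body presses on something with over 40 N, if the wrist force passes 120 N, or if a joint passes its speed limit or range.

## Working session

There is one attempt and no reset: what is moved stays moved. The work goes in short steps, Python scripts to look and compute and a tool call to move; the robot and the scene stay as the last step left them, time stands still between calls to the robot, and variables do not carry over. Pictures are saved under pics/ and viewed, at most 10 in all, crops included, and the job is handed in when it is done.

Besides the shell and the picture viewer there is one more tool, called after "Emit:" by a JSON object that holds its "fn" and its "kwargs", one argument or row to a line. move_arm: Moves the arm, as the interface text tells. Its arguments: {"type":"object","properties":{"targets":{"type":"array","items":{"type":"object","properties":{"dp":{"type":"array","items":{"type":"number"}},"dr":{"type":"array","items":{"type":"number"}}}}},"grip":{"type":"number"}},"required":["targets"]}

```bash
mkdir -p pics; python3 - <<'E'
from workcell import observe, imaging
import cv2
for n in("side","top"):
    cv2.imwrite(f"pics/{n}0.png",imaging.capture(n)); print(n,imaging.camera_params(n))
s=observe(); print(s)
E
```

```text
side {'fov_y': 42.09740909084917, 'cx': 318.65563923220265, 'cy': 243.63279205335655, 'eye': array([ 0.81187372, -0.67943321,  1.03266444]), 'orientation': array([ 0.57741551, -0.00590605,  0.36761219])}
top {'fov_y': 42.55064966037312, 'cx': 317.58659517684043, 'cy': 235.18844025583113, 'eye': array([ 0.4919709 , -0.0539151 ,  1.00865036]), 'orientation': array([ 0.08549823, -0.03380533, -1.55213686])}
{'time': 0.1, 'qpos': array([ 1.17022096,  0.62925277,  0.03846395,  1.5182472 , -0.02697003,
        0.99631844, -0.01996593]), 'qvel': array([-0.00066018, -0.00372305, -0.00062417, -0.00146339, -0.00048614,
        0.00082498,  0.00247936]), 'joint_torque': array([ 3.50439972e-03, -5.64533937e+01,  1.22978669e+00, -1.93973762e+01,
        1.11465299e-02,  5.35427942e-03,  1.06646280e-05]), 'tcp_pos': array([ 0.21339013, -0.61338715,  0.23048863]), 'eef_rot': array([-3.13988611e+00,  5.32076558e-05,  3.34810741e-01]), 'wrist_force': array([-0.88642508, -0.36171922, -0.37031259]), 'moment': array([-0.01190459, -0.04794632, -0.01002911]), 'gripper_force': 0.0, 'width': 0.0853318611688666}
```

View pics/top0.png

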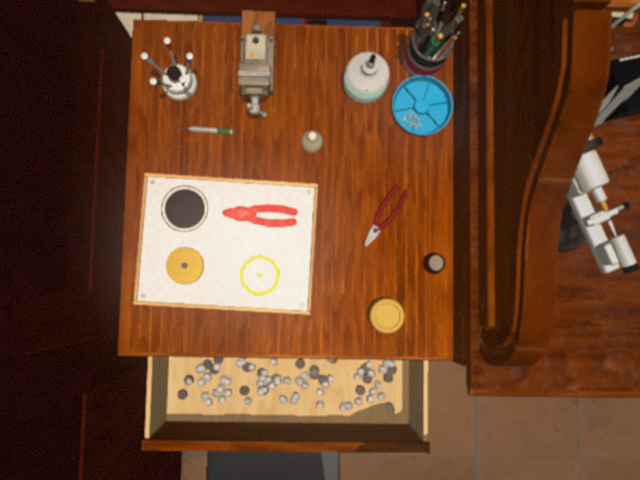

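View pics/side0.png

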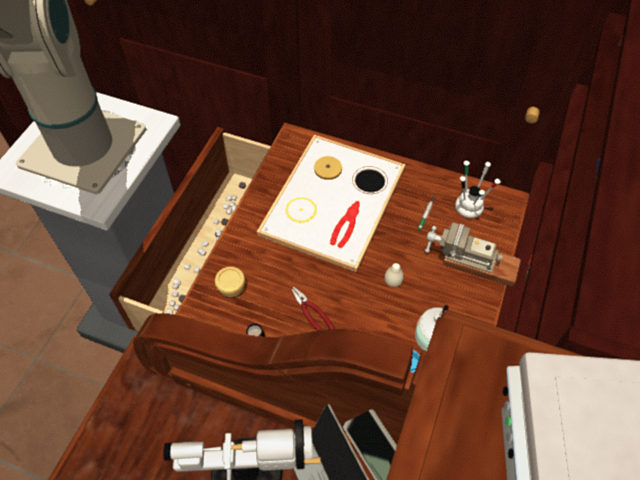

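The top view shows the tray around (228,244), with the disc at (185,265), the pocket at (185,208), the red mark with its jaws to the left at (262,215), and the ring at (260,275). The loose pliers are at (387,213) with jaws to the lower left, the tin is at (387,315), and the loupe is at (433,262). The side view shows the same layout.

```bash
cat > h.py <<'E'
import numpy as np, cv2
from scipy.spatial.transform import Rotation as R
from workcell import observe, imaging, order, models
def ray(n,uv):
    p=imaging.camera_params(n); f=240/np.tan(np.radians(p['fov_y']/2))
    o=np.array(p['orientation']); M=R.from_euler('xyz',o).as_matrix()
    d=M@np.array([(uv[0]-p['cx'])/f,-(uv[1]-p['cy'])/f,-1]); return np.array(p['eye']),d
def w(n,uv,z):
    e,d=ray(n,uv); return (e+d*(z-e[2])/d[2])[:2]
def px(n,X):
    p=imaging.camera_params(n); f=240/np.tan(np.radians(p['fov_y']/2))
    c=R.from_euler('xyz',p['orientation']).as_matrix().T@(np.array(X)-p['eye'])
    return np.array([p['cx']-f*c[0]/c[2],p['cy']+f*c[1]/c[2]])
E
python3 - <<'E'
from h import *
np.set_printoptions(precision=4,suppress=True)
imgs={n:imaging.capture(n) for n in("top","side")}
Z=dict(tray=.014,disc_center=.024,pliers_mark=.014,tin_mark=.014,pliers_center=.007,tin_center=.028,loupe=.027,blower=.025,screwdriver=.004)
for q,z in Z.items():
  for n in imgs:
    for r in models.outline_of(n,q)[:1]:
        m=r['mask'].astype('uint8'); c=max(cv2.findContours(m,0,2)[0],key=cv2.contourArea)
        (u,v),wh,a=cv2.minAreaRect(c); M=cv2.moments(c); cen=(M['m10']/M['m00'],M['m01']/M['m00'])
        print(q,n,round(r['conf'],2),r['bbox'],'rect',w(n,(u,v),z),'centroid',w(n,cen,z))
        if n=='top' :
            b=[w(n,p,z) for p in cv2.boxPoints(((u,v),wh,a))]; print('   box',np.round(b,3).tolist())
# pocket: dark blob in the top image
g=cv2.cvtColor(imgs['top'],6)
m=np.zeros_like(g); m[183:235,155:215]=(g[183:235,155:215]<90)*255
k,_,st,ce=cv2.connectedComponentsWithStats(m); i=1+np.argmax(st[1:,4]); print('pocket',st[i],ce[i],w('top',ce[i],.012))
E
```

```text
tray top 0.8 [134.0, 172.6, 318.4, 312.2] rect [0.5606 0.0618] centroid [0.5603 0.0614]
   box [[0.462, 0.206], [0.674, 0.202], [0.662, -0.087], [0.448, -0.077]]
tray side 0.55 [254.8, 134.6, 402.4, 270.7] rect [0.5619 0.051 ] centroid [0.5685 0.0452]
disc_center top 0.89 [167.9, 245.1, 200.4, 280.3] rect [0.525  0.1246] centroid [0.5242 0.1249]
   box [[0.553, 0.155], [0.554, 0.096], [0.497, 0.094], [0.496, 0.153]]
disc_center side 0.95 [315.1, 153.4, 342.7, 179.3] rect [0.5301 0.1205] centroid [0.5299 0.1201]
pliers_mark top 0.82 [220.7, 205.6, 298.9, 225.3] rect [0.6087 0.0088] centroid [0.6091 0.0054]
   box [[0.588, 0.069], [0.627, 0.07], [0.63, -0.051], [0.59, -0.052]]
pliers_mark side 0.57 [330.2, 201.0, 360.6, 247.6] rect [0.6121 0.0066] centroid [0.612  0.0032]
tin_mark top 0.67 [366.0, 186.9, 408.0, 245.6] rect [ 0.6111 -0.1928] centroid [ 0.6116 -0.1941]
   box [[0.573, -0.149], [0.667, -0.21], [0.65, -0.237], [0.556, -0.176]]
tin_mark side 0.89 [286.0, 197.0, 315.1, 221.8] rect [0.5147 0.0062] centroid [0.5149 0.0065]
pliers_center top 0.73 [423.3, 253.4, 445.9, 272.1] re
[... 667 characters left out ...]
loupe side 0.61 [247.5, 321.4, 264.2, 336.7] rect [ 0.5419 -0.2746] centroid [ 0.5421 -0.276 ]
blower top 0.9 [302.8, 129.2, 323.7, 155.0] rect [ 0.7293 -0.0729] centroid [ 0.7295 -0.0733]
   box [[0.746, -0.057], [0.747, -0.088], [0.712, -0.089], [0.712, -0.058]]
blower side 0.64 [329.2, 198.5, 361.4, 248.5] rect [ 0.6143 -0.0003] centroid [ 0.6146 -0.0058]
screwdriver top 0.53 [423.7, 253.2, 443.9, 273.7] rect [ 0.537  -0.2774] centroid [ 0.5368 -0.2771]
   box [[0.553, -0.26], [0.554, -0.295], [0.521, -0.295], [0.52, -0.26]]
screwdriver side 0.41 [419.0, 200.6, 433.5, 232.8] rect [0.7528 0.0903] centroid [0.7526 0.0893]
pocket [ 166  190   37   37 1075] [184.2233 208.1907] [0.6172 0.1307]
```

```bash
python3 - <<'E'
from h import *
np.set_printoptions(precision=4,suppress=True)
I=cv2.imread('pics/top0.png'); hsv=cv2.cvtColor(I,cv2.COLOR_BGR2HSV).astype(int); H,S,V=hsv[...,0],hsv[...,1],hsv[...,2]
def blob(m,x0,y0,x1,y1):
    a=np.zeros(m.shape,'uint8'); a[y0:y1,x0:x1]=m[y0:y1,x0:x1]
    return np.argwhere(a)[:,::-1].astype(float)
def pca(P,z,name):
    X=np.array([w('top',p,z) for p in P]); c=X.mean(0); U=np.linalg.svd(X-c,full_matrices=False)[2]
    t=(X-c)@U[0]; s=(X-c)@U[1]; print(name,len(P),'centroid',c,'axis',U[0],'yawdeg',np.degrees(np.arctan2(U[0][1],U[0][0])),'t',t.min(),t.max(),'s',s.min(),s.max())
    # profile
    for a in np.arange(np.floor(t.min()*100)/100,t.max(),.01):
        k=(t>=a)&(t<a+.01); 
        if k.any(): print('   %.3f w %.4f..%.4f'%(a,s[k].min(),s[k].max()))
red=((H<8)|(H>172))&(S>110)&(V>130)
pca(blob(red,215,195,305,235),.014,'mark')
cv2.imwrite('pics/pl.png',cv2.resize(I[175:260,350:430],None,fx=6,fy=6,interpolation=2))
ye=(H>22)&(H<36)&(S>90)
P=blob(ye,235,250,285,300); e=cv2.fitEllipse(cv2.convexHull(P.astype('float32'))); print('ring',e,w('top',e[0],.014))
for z in(.028,):
    P=blob((H>15)&(H<30)&(S>60)&(V>120),365,294,410,340); e=cv2.minEnclosingCircle(P.astype('float32')); print('tin',e,w('top',e[0],.028))
P=blob((S>80),163,243,205,285); e=cv2.minEnclosingCircle(P.astype('float32')); print('disc',e,w('top',e[0],.024))
for c in((147,173),(318,184),(309,314),(133,303)):print(c,w('top',c,.017))
E
```

```text
mark 992 centroid [0.6094 0.0054] axis [-0.0405 -0.9992] yawdeg -92.32169059063791 t -0.06260046958141893 0.056191582742604745 s -0.017973774392383186 0.017646379133505752
   -0.070 w -0.0030..0.0036
   -0.060 w -0.0071..0.0076
   -0.050 w -0.0099..0.0099
   -0.040 w -0.0113..0.0105
   -0.030 w -0.0107..0.0111
   -0.020 w -0.0145..0.0151
   -0.010 w -0.0155..0.0157
   0.000 w -0.0180..0.0163
   0.010 w -0.0179..0.0169
   0.020 w -0.0173..0.0175
   0.030 w -0.0167..0.0176
   0.040 w -0.0144..0.0152
   0.050 w -0.0138..0.0140
ring ((259.285888671875, 274.8507080078125), (39.28517532348633, 39.51547622680664), 38.08848190307617) [0.5119 0.0065]
tin ((386.631591796875, 315.47369384765625), 17.84716033935547) [ 0.4512 -0.1974]
disc ((184.46226501464844, 265.4056701660156), 19.054162979125977) [0.5244 0.1247]
(147, 173) [0.6724 0.1915]
(318, 184) [ 0.6612 -0.085 ]
(309, 314) [ 0.451  -0.0745]
(133, 303) [0.4635 0.2047]
```

View pics/pl.png

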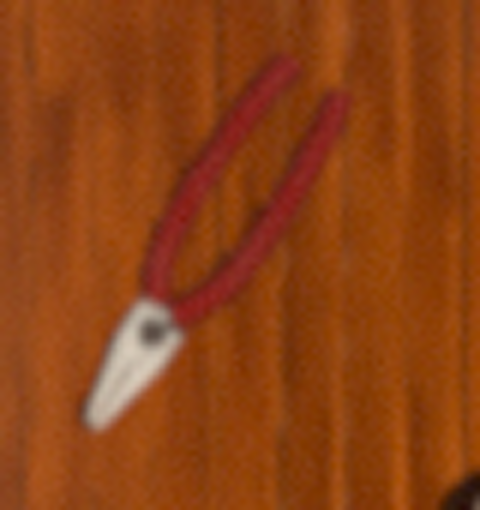

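Emit:
{"fn": "move_arm", "kwargs": {
  "targets": [
    {"dp": [0.2, 2.6, 0], "dr": [0, 0, 0.1]},
    {"dp": [0.2, 2.6, 0], "dr": [0, 0, 0.1]},
    {"dp": [0.2, 2.6, 0], "dr": [0, 0, 0.1]},
    {"dp": [0.4, 2.6, 0], "dr": [0, 0, 0.1]},
    {"dp": [0.5, 2.6, 0], "dr": [0, 0, 0.1]},
    {"dp": [0.5, 2.6, 0], "dr": [0, 0, 0.1]},
    {"dp": [1, 2.4, 0], "dr": [0, 0, 0.1]},
    {"dp": [1.5, 2.2, 0], "dr": [0, 0, 0.1]},
    {"dp": [2, 2, 0], "dr": [0, 0, 0]},
    {"dp": [2, 2, 0], "dr": [0, 0, 0]}
  ]
}}

```text
time: 1.93
tcp_pos: [0.2988, -0.3711, 0.2317]
eef_rot: [3.141, 0.0, 1.134]
wrist_force: [0.2, -0.6, -0.4]
width: 0.0853
gripper_force: 0.0
```

The crop shows the pliers' jaw tip at crop (92,428), which is full-frame (365.3,246.3), and the handle ends at (398.3,184.7) and (407,190.3). The handles span the width expected.

Emit:
{"fn": "move_arm", "kwargs": {
  "targets": [
    {"dp": [0.5, 2.5, 0]},
    {"dp": [0.5, 2.5, 0]},
    {"dp": [0.5, 2.5, 0]},
    {"dp": [1.2, 2.5, -1]},
    {"dp": [2, 2.2, -2]},
    {"dp": [2.5, 2, -3]},
    {"dp": [2.5, 1.8, -3]},
    {"dp": [3, 0.7, -3]},
    {"dp": [2.5, 0.6, -2]},
    {"dp": [0, 0, 0]}
  ]
}}

```text
schema error: expected keys dp, dr
```

```bash
python3 - <<'E'
from h import *
np.set_printoptions(precision=4,suppress=True)
a=w('top',(365.3,246.3),.007);b=w('top',(402.7,187.5),.007)
print('top pliers',a,b,np.linalg.norm(a-b),'yaw',np.degrees(np.arctan2(*(a-b)[::-1])),'centre',a+(b-a)/np.linalg.norm(b-a)*.0615)
s=observe(); print(s['tcp_pos'],s['eef_rot'])
out=[]
for n in('top','side'):
    I=imaging.capture(n).copy()
    p=px(n,s['tcp_pos']); print(n,p)
    cv2.drawMarker(I,tuple(int(round(v)) for v in p),(255,255,0),0,8,1)
    u,v=p.astype(int); u=np.clip(u,70,569);v=np.clip(v,70,409)
    out.append(cv2.resize(I[v-70:v+70,u-70:u+70],(400,400),interpolation=2))
cv2.imwrite('pics/g1.png',np.hstack(out))
E
```

```text
top pliers [ 0.5619 -0.1645] [ 0.6605 -0.2253] 0.11577897119002223 yaw 148.35114803720217 centre [ 0.6143 -0.1968]
[ 0.2988 -0.3711  0.2317] [3.1411 0.0003 1.1338]
top [548.2215 448.4666]
side [ 67.9409 270.8751]
```

View pics/g1.png

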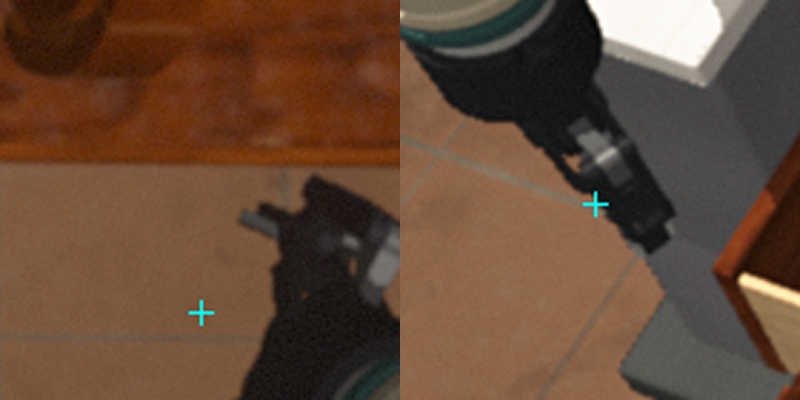

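The move was refused because every row needs `dr`. With the gripper open, the visible fingertip sits about 40 mm along the closing line from the marker, so the calibration looks consistent.

Emit:
{"fn": "move_arm", "kwargs": {
  "targets": [
    {"dp": [0.5, 2.5, 0], "dr": [0, 0, 0]},
    {"dp": [0.5, 2.5, 0], "dr": [0, 0, 0]},
    {"dp": [0.5, 2.5, 0], "dr": [0, 0, 0]},
    {"dp": [1.2, 2.5, -1], "dr": [0, 0, 0]},
    {"dp": [2, 2.2, -2], "dr": [0, 0, 0]},
    {"dp": [2.5, 2, -3], "dr": [0, 0, 0]},
    {"dp": [2.5, 1.8, -3], "dr": [0, 0, 0]},
    {"dp": [3, 0.7, -3], "dr": [0, 0, 0]},
    {"dp": [2.5, 0.6, -2], "dr": [0, 0, 0]},
    {"dp": [0, 0, 0], "dr": [0, 0, 0]}
  ]
}}

```text
time: 2.87
tcp_pos: [0.4519, -0.1982, 0.0912]
eef_rot: [-3.141, -0.003, 1.14]
wrist_force: [-0.1, 0.5, 0.4]
width: 0.0852
gripper_force: 0.0
```

```bash
python3 - <<'E'
from h import *
np.set_printoptions(precision=4,suppress=True)
s=observe(); print(s['tcp_pos'],s['eef_rot'])
out=[]; t=s['tcp_pos']; y=s['eef_rot'][2]+np.pi/2
for n in('top','side'):
    I=imaging.capture(n).copy()
    p=px(n,t); u,v=np.clip(p,60,[579,419]).astype(int); C=cv2.resize(I[v-50:v+50,u-50:u+50],(400,400),interpolation=2)
    for k in(-1,0,1):
        q=px(n,t+np.array([np.cos(y)*k*.0427,np.sin(y)*k*.0427,.013*abs(k)])); print(n,q)
        cv2.drawMarker(C,tuple(int(round(c)) for c in (q-[u-50,v-50])*4),(255,255,0),0,10,1)
    out.append(C)
cv2.imwrite('pics/g2.png',np.hstack(out))
E
```

```text
[ 0.4519 -0.1982  0.0912] [-3.1414 -0.0026  1.1399]
top [407.0425 290.93  ]
top [393.3674 316.9089]
top [382.3615 343.9471]
side [238.3181 271.0778]
side [223.437  259.8704]
side [207.2163 241.338 ]
```

View pics/g2.png

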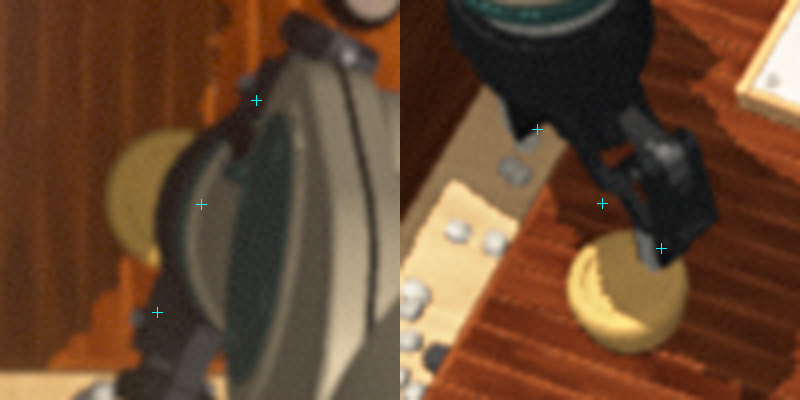

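The side crop shows the right fingertip beside the tin within a few pixels of the prediction, and the tin centred between the fingers. Next I descend and grip.

Emit:
{"fn": "move_arm", "kwargs": {
  "targets": [
    {"dp": [0, 0, -2], "dr": [0, 0, 0]},
    {"dp": [0, 0, -2], "dr": [0, 0, 0]},
    {"dp": [0, 0, -1.5], "dr": [0, 0, 0]},
    {"dp": [0, 0, -1.2], "dr": [0, 0, 0]},
    {"dp": [0, 0, -1], "dr": [0, 0, 0]},
    {"dp": [0, 0, -0.5], "dr": [0, 0, 0]},
    {"dp": [0, 0, -0.3], "dr": [0, 0, 0]},
    {"dp": [0, 0, 0], "dr": [0, 0, 0]},
    {"dp": [0, 0, 0], "dr": [0, 0, 0]},
    {"dp": [0, 0, 0], "dr": [0, 0, 0]}
  ]
}}

```text
time: 3.8
tcp_pos: [0.448, -0.201, 0.0103]
eef_rot: [3.14, -0.0, 1.135]
wrist_force: [0.4, 0.4, -0.1]
width: 0.0853
gripper_force: 0.0
```

Emit:
{"fn": "move_arm", "kwargs": {
  "grip": 4,
  "targets": [
    {"dp": [0, 0, 0], "dr": [0, 0, 0]},
    {"dp": [0, 0, 0], "dr": [0, 0, 0]},
    {"dp": [0, 0, 0], "dr": [0, 0, 0]},
    {"dp": [0, 0, 0], "dr": [0, 0, 0]},
    {"dp": [0, 0, 0], "dr": [0, 0, 0]},
    {"dp": [0, 0, 0], "dr": [0, 0, 0]},
    {"dp": [0, 0, 0], "dr": [0, 0, 0]},
    {"dp": [0, 0, 0], "dr": [0, 0, 0]},
    {"dp": [0, 0, 0], "dr": [0, 0, 0]},
    {"dp": [0, 0, 0], "dr": [0, 0, 0]}
  ]
}}

```text
time: 4.63
tcp_pos: [0.4479, -0.2008, 0.0105]
eef_rot: [3.141, 0.0, 1.135]
wrist_force: [-0.6, -0.0, 6.7]
width: 0.0532
gripper_force: 61.7
```

Emit:
{"fn": "move_arm", "kwargs": {
  "targets": [
    {"dp": [0, 0, 1], "dr": [0, 0, 0]},
    {"dp": [0, 0, 2], "dr": [0, 0, 0]},
    {"dp": [0, 0.8, 2], "dr": [0, 0, 0]},
    {"dp": [1, 2.5, 0], "dr": [0, 0, 0.087]},
    {"dp": [1, 3, 0], "dr": [0, 0, 0.087]},
    {"dp": [1, 3, 0], "dr": [0, 0, 0.087]},
    {"dp": [1, 3, 0], "dr": [0, 0, 0.087]},
    {"dp": [1, 3, 0], "dr": [0, 0, 0.087]},
    {"dp": [0.8, 3, 0], "dr": [0, 0, 0]},
    {"dp": [0.6, 2, 0], "dr": [0, 0, 0]}
  ]
}}

```text
time: 5.47
tcp_pos: [0.5125, 0.0061, 0.0604]
eef_rot: [3.14, -0.002, 1.573]
wrist_force: [0.5, 0.3, -0.0]
width: 0.0535
gripper_force: 63.5
```

```bash
python3 - <<'E'
from h import *
s=observe(); print(s['tcp_pos'],s['eef_rot'],s['width'])
I=imaging.capture('side'); cv2.imwrite('pics/g3.png',cv2.resize(I[110:270,220:400],(720,640))[0:600])
E
```

```text
[0.51249258 0.00607701 0.06040256] [ 3.14019336e+00 -1.95905182e-03  1.57318343e+00] 0.053478136097891225
```

View pics/g3.png

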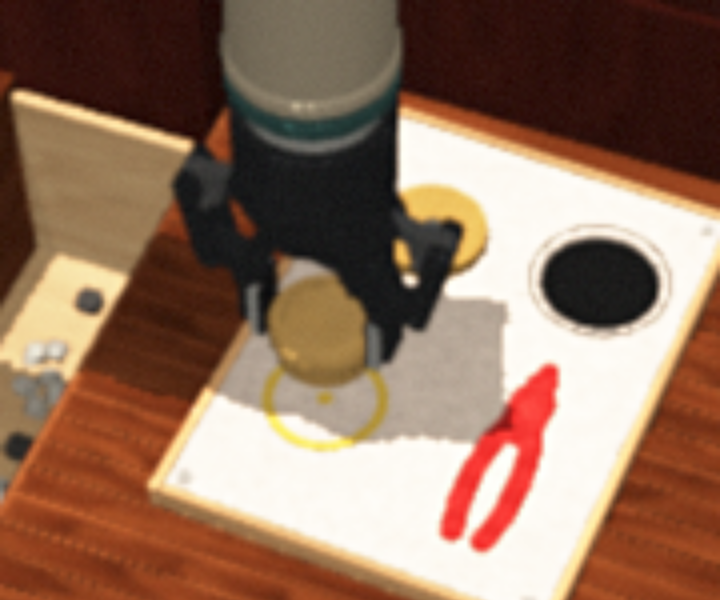

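The side crop shows the tin held upright between the pads, with its lid centre at about (320,330) in the crop. The ring is just below at (325,400) and the disc is undisturbed. Lowering now, then measuring the lid against the ring.

Emit:
{"fn": "move_arm", "kwargs": {
  "targets": [
    {"dp": [0, -0.2, -1], "dr": [0, 0, 0]},
    {"dp": [0, 0, -1], "dr": [0, 0, 0]},
    {"dp": [0, 0, -0.7], "dr": [0, 0, 0]},
    {"dp": [0, 0, -0.5], "dr": [0, 0, 0]},
    {"dp": [0, 0, 0], "dr": [0, 0, 0]},
    {"dp": [0, 0, 0], "dr": [0, 0, 0]},
    {"dp": [0, 0, 0], "dr": [0, 0, 0]},
    {"dp": [0, 0, 0], "dr": [0, 0, 0]},
    {"dp": [0, 0, 0], "dr": [0, 0, 0]},
    {"dp": [0, 0, 0], "dr": [0, 0, 0]}
  ]
}}

```text
time: 6.35
tcp_pos: [0.5119, 0.0002, 0.028]
eef_rot: [3.141, -0.0, 1.57]
wrist_force: [0.2, 1.0, -1.8]
width: 0.0537
gripper_force: 63.5
```

```bash
python3 - <<'E'
from h import *
np.set_printoptions(precision=4,suppress=True)
s=observe(); print(s['tcp_pos'],s['wrist_force'])
I0=cv2.imread('pics/side0.png'); J=imaging.capture('side')
def seg(I,x0,y0,x1,y1):
    h=cv2.cvtColor(I,cv2.COLOR_BGR2HSV); m=cv2.inRange(h,(15,70,70),(36,255,255)); o=np.zeros_like(m); o[y0:y1,x0:x1]=m[y0:y1,x0:x1]; return o
r=seg(I0,280,190,322,228); P=np.argwhere(r)[:,::-1]; e=cv2.fitEllipse(cv2.convexHull(P.astype('float32'))); print('ring side',e[0],w('side',e[0],.014))
# predicted silhouette of tin: scan offset, best overlap with mask
m=seg(J,270,170,330,230); k,l,st,ce=cv2.connectedComponentsWithStats(m); i=1+np.argmax(st[1:,4]); m=(l==i); print(st[i],ce[i])
rc=w('side',e[0],.014); a=np.linspace(0,6.283,60)
best=[]
for dx in np.arange(-.012,.0121,.001):
  for dy in np.arange(-.012,.0121,.001):
    c=rc+[dx,dy]
    pts=[px('side',[c[0]+q*np.cos(t),c[1]+q*np.sin(t),z]) for q,z in((.028,.043),(.028,.030),(.0255,.030),(.0255,.015)) for t in a[::3]]
    g=np.zeros(m.shape,'uint8'); cv2.fillConvexPoly(g,cv2.convexHull(np.int32(np.round(np.array(pts)*16))),1,shift=4)
    best.append(((g>0)[:, :].__xor__(m).sum(),dx,dy))
best.sort(); print(best[:6])
cv2.imwrite('pics/g4.png',np.hstack([cv2.resize(J[160:260,255:355],(400,400),interpolation=2),cv2.cvtColor(cv2.resize(m[160:260,255:355].astype('uint8')*255,(400,400)),8)]))
E
```

```text
[0.5119 0.0002 0.028 ] [ 0.1516  1.0156 -1.7704]
ring side (296.63714599609375, 205.40045166015625) [0.504  0.0123]
[285 190  32  33 681] [298.304  206.9574]Traceback (most recent call last):
  File "<stdin>", line 15, in <module>
  File "h.py", line 11, in px
    p=imaging.camera_params(n); f=240/np.tan(np.radians(p['fov_y']/2))
ValueError: time passes only in moves, steps and waits
```

```bash
sed -i '/^def ray/i _P={n:imaging.camera_params(n) for n in("top","side")}' h.py; sed -i 's/p=imaging.camera_params(n)/p=_P[n]/' h.py; python3 - <<'E'
from h import *
np.set_printoptions(precision=2,suppress=True)
a=np.linspace(0,6.283,40)
J=imaging.capture('side')
for d in((0,0),(.005,0),(0,.005)):
    c=np.array([.5149,.0065])+d
    pts=np.array([px('side',[c[0]+q*np.cos(t),c[1]+q*np.sin(t),z]) for q,z in((.028,.043),(.028,.030),(.0255,.030),(.0255,.015)) for t in a])
    print(d,pts.min(0),pts.max(0))
    if d==(0,0): 
        for p in pts[:40]: J[int(round(p[1])),int(round(p[0]))]=(255,0,0)
cv2.imwrite('pics/g4.png',cv2.resize(J[165:255,255:375],(800,600),interpolation=0))
E
```

```text
(0, 0) [286.14 189.29] [314.37 219.09]
(0.005, 0) [288.47 190.  ] [316.72 219.83]
(0, 0.005) [287.11 187.46] [315.29 217.19]
```

View pics/g4.png

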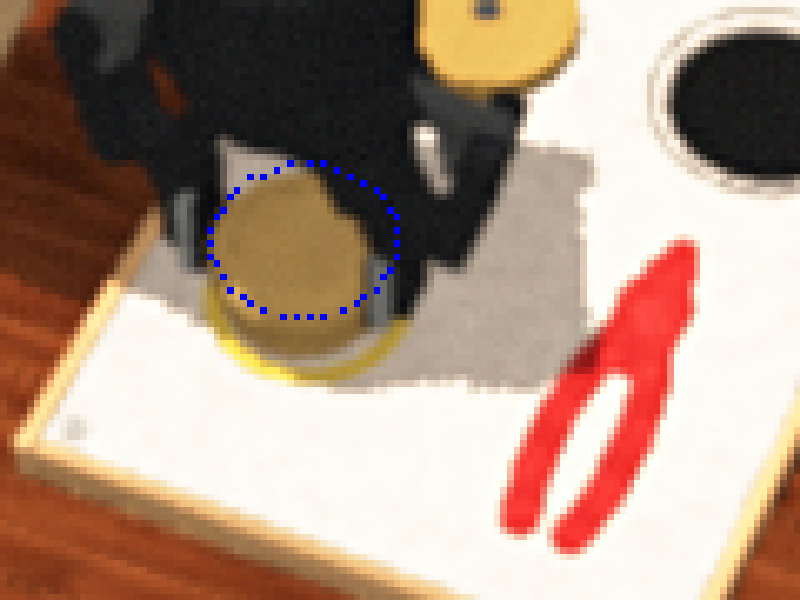

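The crop shows the lid about 2 px left and 2 px low of the ring-centred prediction. I'll shift by +3 mm in x and +4 mm in y, set down, release and check from above.

Emit:
{"fn": "move_arm", "kwargs": {
  "targets": [
    {"dp": [0.3, 0.4, 0], "dr": [0, 0, 0]},
    {"dp": [0, 0, -0.2], "dr": [0, 0, 0]},
    {"dp": [0, 0, -0.2], "dr": [0, 0, 0]},
    {"dp": [0, 0, 0], "dr": [0, 0, 0]},
    {"dp": [0, 0, 0], "dr": [0, 0, 0]},
    {"dp": [0, 0, 0], "dr": [0, 0, 0]},
    {"dp": [0, 0, 0], "dr": [0, 0, 0]},
    {"dp": [0, 0, 0], "dr": [0, 0, 0]},
    {"dp": [0, 0, 0], "dr": [0, 0, 0]},
    {"dp": [0, 0, 0], "dr": [0, 0, 0]}
  ]
}}

```text
time: 7.28
tcp_pos: [0.5155, 0.0051, 0.0245]
eef_rot: [3.14, -0.001, 1.57]
wrist_force: [-0.0, 2.1, 10.2]
width: 0.0534
gripper_force: 64.4
```

Emit:
{"fn": "move_arm", "kwargs": {
  "grip": 7.2,
  "targets": [
    {"dp": [0, 0, 0], "dr": [0, 0, 0]},
    {"dp": [0, 0, 0], "dr": [0, 0, 0]},
    {"dp": [0, 0, 0], "dr": [0, 0, 0]},
    {"dp": [0, 0, 0], "dr": [0, 0, 0]},
    {"dp": [0, 0, 1], "dr": [0, 0, 0]},
    {"dp": [0, 0, 2], "dr": [0, 0, 0]},
    {"dp": [0, 0, 2.5], "dr": [0, 0, 0]},
    {"dp": [0, 0, 2.5], "dr": [0, 0, 0]},
    {"dp": [0, -2, 1.5], "dr": [0, 0, 0.12]},
    {"dp": [1, -3, 0], "dr": [0, 0, 0.12]}
  ]
}}

```text
time: 8.12
tcp_pos: [0.5254, -0.0426, 0.1227]
eef_rot: [3.137, 0.0, 1.822]
wrist_force: [0.8, 0.5, -1.0]
width: 0.072
gripper_force: 0.0
```

Emit:
{"fn": "move_arm", "kwargs": {
  "grip": 6,
  "targets": [
    {"dp": [1.5, -3, 0], "dr": [0, 0, 0.12]},
    {"dp": [1.5, -3, 0], "dr": [0, 0, 0.12]},
    {"dp": [1.5, -3, 0], "dr": [0, 0, 0.12]},
    {"dp": [1.5, -2.5, 0], "dr": [0, 0, 0.12]},
    {"dp": [1.5, -2, 0], "dr": [0, 0, 0.12]},
    {"dp": [1, -1.5, 0], "dr": [0, 0, 0.12]},
    {"dp": [0.4, 0, 0], "dr": [0, 0, 0.05]},
    {"dp": [0, 0, 0], "dr": [0, 0, 0]},
    {"dp": [0, 0, 0], "dr": [0, 0, 0]},
    {"dp": [0, 0, 0], "dr": [0, 0, 0]}
  ]
}}

```text
time: 8.95
tcp_pos: [0.6131, -0.1948, 0.119]
eef_rot: [-3.142, -0.001, 2.58]
wrist_force: [0.0, -0.1, 1.0]
width: 0.0605
gripper_force: 0.0
```

```bash
python3 - <<'E'
from h import *
np.set_printoptions(precision=4,suppress=True)
s=observe(); print(s['time'],s['tcp_pos'],s['eef_rot'],s['width'])
T=imaging.capture('top'); S=imaging.capture('side')
for n in('top','side'):
  for r in models.outline_of(n,'tin_center')[:1]: print(n,r['conf'],r['bbox'],w(n,np.add(r['bbox'][:2],r['bbox'][2:])/2,.04))
cv2.imwrite('pics/g5.png',np.hstack([cv2.resize(T[165:315,205:455],(500,300),interpolation=2)[:, :400],cv2.resize(S[170:320,220:420],(400,300),interpolation=2)]))
E
```

```text
8.95 [ 0.6131 -0.1948  0.119 ] [-3.1415 -0.0007  2.5796] 0.060506205038318134
top 0.78 [238.3, 256.1, 276.4, 292.4] [0.5123 0.008 ]
```

View pics/g5.png

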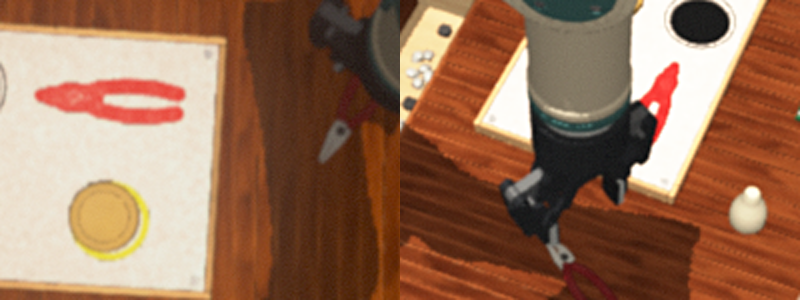

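The top crop shows the tin upright, slightly up and left in the ring, with its lid at about (257,272). The gripper is above the pliers. I'll compute the tin's offset precisely.

```bash
python3 - <<'E'
from h import *
np.set_printoptions(precision=4,suppress=True)
T=imaging.capture('top'); h=cv2.cvtColor(T,cv2.COLOR_BGR2HSV)
m=cv2.inRange(h,(10,60,90),(24,200,235)); o=np.zeros_like(m); o[250:300,232:290]=m[250:300,232:290]
k,l,st,ce=cv2.connectedComponentsWithStats(o); i=1+np.argmax(st[1:,4]); print(st[i],ce[i])
c=cv2.minEnclosingCircle(np.argwhere(l==i)[:,::-1].astype('float32')); print(c,w('top',c[0],.040),w('top',ce[i],.040), 'start tin', w('top',(386.63,315.47),.040))
E
```

```text
[ 239  255   37   37 1057] [256.7379 273.1779]
((256.2473449707031, 273.2402038574219), 19.125978469848633) [0.5138 0.0098] [0.5139 0.009 ] start tin [ 0.4518 -0.1957]
```

Emit:
{"fn": "move_arm", "kwargs": {
  "targets": [
    {"dp": [0, 0, -2.5], "dr": [0, 0, 0]},
    {"dp": [0, 0, -2.5], "dr": [0, 0, 0]},
    {"dp": [0, 0, -2], "dr": [0, 0, 0]},
    {"dp": [0, 0, -1.5], "dr": [0, 0, 0]},
    {"dp": [0, 0, -1], "dr": [0, 0, 0]},
    {"dp": [0, 0, -1], "dr": [0, 0, 0]},
    {"dp": [0, 0, -0.5], "dr": [0, 0, 0]},
    {"dp": [0, 0, 0], "dr": [0, 0, 0]},
    {"dp": [0, 0, 0], "dr": [0, 0, 0]},
    {"dp": [0, 0, 0], "dr": [0, 0, 0]}
  ]
}}

```text
time: 10.03
tcp_pos: [0.6144, -0.1958, 0.0096]
eef_rot: [3.141, 0.002, 2.58]
wrist_force: [-1.0, 0.3, -0.3]
width: 0.0599
gripper_force: 0.0
```

The tin is within 3.5 mm of the ring centre, so it stays. Going down the last 5 mm and gripping the pliers.

Emit:
{"fn": "move_arm", "kwargs": {
  "targets": [
    {"dp": [0, 0, -0.3], "dr": [0, 0, 0]},
    {"dp": [0, 0, -0.3], "dr": [0, 0, 0]},
    {"dp": [0, 0, 0], "dr": [0, 0, 0]},
    {"dp": [0, 0, 0], "dr": [0, 0, 0]},
    {"dp": [0, 0, 0], "dr": [0, 0, 0]},
    {"dp": [0, 0, 0], "dr": [0, 0, 0]},
    {"dp": [0, 0, 0], "dr": [0, 0, 0]},
    {"dp": [0, 0, 0], "dr": [0, 0, 0]},
    {"dp": [0, 0, 0], "dr": [0, 0, 0]},
    {"dp": [0, 0, 0], "dr": [0, 0, 0]}
  ]
}}

```text
time: 10.87
tcp_pos: [0.6137, -0.1957, 0.0027]
eef_rot: [3.142, 0.0, 2.58]
wrist_force: [-0.1, 0.1, 0.2]
width: 0.0599
gripper_force: 0.0
```

Emit:
{"fn": "move_arm", "kwargs": {
  "grip": 2,
  "targets": [
    {"dp": [0, 0, 0], "dr": [0, 0, 0]},
    {"dp": [0, 0, 0], "dr": [0, 0, 0]},
    {"dp": [0, 0, 0], "dr": [0, 0, 0]},
    {"dp": [0, 0, 0], "dr": [0, 0, 0]},
    {"dp": [0, 0, 0], "dr": [0, 0, 0]},
    {"dp": [0, 0, 0], "dr": [0, 0, 0]},
    {"dp": [0, 0, 0], "dr": [0, 0, 0]},
    {"dp": [0, 0, 0], "dr": [0, 0, 0]},
    {"dp": [0, 0, 0], "dr": [0, 0, 0]},
    {"dp": [0, 0, 0], "dr": [0, 0, 0]}
  ]
}}

```text
time: 11.7
tcp_pos: [0.6141, -0.1954, 0.0031]
eef_rot: [3.141, 0.001, 2.58]
wrist_force: [-0.3, 1.9, 5.0]
width: 0.0254
gripper_force: 59.3
```

Emit:
{"fn": "move_arm", "kwargs": {
  "targets": [
    {"dp": [0, 0, 1], "dr": [0, 0, 0]},
    {"dp": [0, 0, 2], "dr": [0, 0, 0]},
    {"dp": [0, 0, 2], "dr": [0, 0, 0]},
    {"dp": [0, 2, 0], "dr": [0, 0, -0.12]},
    {"dp": [0, 3, 0], "dr": [0, 0, -0.12]},
    {"dp": [0, 3, 0], "dr": [0, 0, -0.12]},
    {"dp": [0, 3, 0], "dr": [0, 0, -0.12]},
    {"dp": [0, 3, 0], "dr": [0, 0, -0.12]},
    {"dp": [0, 3, 0], "dr": [0, 0, -0.12]},
    {"dp": [-0.4, 2, 0], "dr": [0, 0, -0.12]}
  ]
}}

```text
time: 12.53
tcp_pos: [0.6099, -0.002, 0.0529]
eef_rot: [3.141, -0.002, 1.736]
wrist_force: [-0.7, 1.0, -0.8]
width: 0.0252
gripper_force: 58.8
```

Emit:
{"fn": "move_arm", "kwargs": {
  "targets": [
    {"dp": [0, 1.2, 0], "dr": [0, 0, -0.12]},
    {"dp": [0, 0, 0], "dr": [0, 0, -0.09]},
    {"dp": [0, 0, -1], "dr": [0, 0, 0]},
    {"dp": [0, 0, -1], "dr": [0, 0, 0]},
    {"dp": [0, 0, -0.6], "dr": [0, 0, 0]},
    {"dp": [0, 0, 0], "dr": [0, 0, 0]},
    {"dp": [0, 0, 0], "dr": [0, 0, 0]},
    {"dp": [0, 0, 0], "dr": [0, 0, 0]},
    {"dp": [0, 0, 0], "dr": [0, 0, 0]},
    {"dp": [0, 0, 0], "dr": [0, 0, 0]}
  ]
}}

```text
time: 13.37
tcp_pos: [0.61, 0.0061, 0.027]
eef_rot: [3.141, -0.0, 1.53]
wrist_force: [0.0, 1.4, 0.1]
width: 0.0252
gripper_force: 58.8
```

Emit:
{"fn": "move_arm", "kwargs": {
  "targets": [
    {"dp": [0, 0, -0.4], "dr": [0, 0, 0]},
    {"dp": [0, 0, -0.3], "dr": [0, 0, 0]},
    {"dp": [0, 0, -0.2], "dr": [0, 0, 0]},
    {"dp": [0, 0, 0], "dr": [0, 0, 0]},
    {"dp": [0, 0, 0], "dr": [0, 0, 0]},
    {"dp": [0, 0, 0], "dr": [0, 0, 0]},
    {"dp": [0, 0, 0], "dr": [0, 0, 0]},
    {"dp": [0, 0, 0], "dr": [0, 0, 0]},
    {"dp": [0, 0, 0], "dr": [0, 0, 0]},
    {"dp": [0, 0, 0], "dr": [0, 0, 0]}
  ]
}}

```text
time: 14.2
tcp_pos: [0.6096, 0.0063, 0.0177]
eef_rot: [3.142, -0.0, 1.53]
wrist_force: [0.2, 0.3, -0.5]
width: 0.0249
gripper_force: 58.8
```

Emit:
{"fn": "move_arm", "kwargs": {
  "grip": 5,
  "targets": [
    {"dp": [0, 0, -0.05], "dr": [0, 0, 0]},
    {"dp": [0, 0, 0], "dr": [0, 0, 0]},
    {"dp": [0, 0, 0], "dr": [0, 0, 0]},
    {"dp": [0, 0, 0], "dr": [0, 0, 0]},
    {"dp": [0, 0, 1], "dr": [0, 0, 0]},
    {"dp": [0, 0, 2], "dr": [0, 0, 0]},
    {"dp": [0, 0, 2.5], "dr": [0, 0, 0]},
    {"dp": [0, 0, 2.5], "dr": [0, 0, 0]},
    {"dp": [0, 1, 1.5], "dr": [0, 0, 0.12]},
    {"dp": [-1, 1, 0], "dr": [0, 0, 0.12]}
  ]
}}

```text
time: 15.03
tcp_pos: [0.6043, 0.0261, 0.117]
eef_rot: [3.132, 0.002, 1.773]
wrist_force: [1.2, 0.9, -0.1]
width: 0.0498
gripper_force: 0.0
```

Emit:
{"fn": "move_arm", "kwargs": {
  "grip": 4,
  "targets": [
    {"dp": [-1.2, 1, 0], "dr": [0, 0, 0.12]},
    {"dp": [-1.2, 1, 0], "dr": [0, 0, 0.12]},
    {"dp": [-1.2, 1, 0], "dr": [0, 0, 0.12]},
    {"dp": [-1.2, 1, 0], "dr": [0, 0, 0.12]},
    {"dp": [-1.2, 1, 0], "dr": [0, 0, 0.12]},
    {"dp": [-1.2, 1, 0], "dr": [0, 0, 0.12]},
    {"dp": [-1.2, 1, 0], "dr": [0, 0, 0.12]},
    {"dp": [-1.2, 1, 0], "dr": [0, 0, 0.12]},
    {"dp": [-1.2, 1, 0], "dr": [0, 0, 0.12]},
    {"dp": [-1.2, 0.5, 0], "dr": [0, 0, 0.12]}
  ]
}}

```text
time: 15.87
tcp_pos: [0.4795, 0.1226, 0.1132]
eef_rot: [3.141, 0.002, 2.977]
wrist_force: [0.7, -0.1, 0.4]
width: 0.0401
gripper_force: 0.0
```

Emit:
{"fn": "move_arm", "kwargs": {
  "targets": [
    {"dp": [-0.3, 0, 0], "dr": [0, 0, 0.12]},
    {"dp": [0, 0, 0], "dr": [0, 0, 0.12]},
    {"dp": [0, 0, 0], "dr": [0, 0, 0]},
    {"dp": [0, 0, 0], "dr": [0, 0, 0]},
    {"dp": [0, 0, -2], "dr": [0, 0, 0]},
    {"dp": [0, 0, -2], "dr": [0, 0, 0]},
    {"dp": [0, 0, -1.5], "dr": [0, 0, 0]},
    {"dp": [0, 0, -0.5], "dr": [0, 0, 0]},
    {"dp": [0, 0, 0], "dr": [0, 0, 0]},
    {"dp": [0, 0, 0], "dr": [0, 0, 0]}
  ]
}}

```text
time: 16.7
tcp_pos: [0.477, 0.1215, 0.0526]
eef_rot: [-3.142, 0.0, -3.075]
wrist_force: [0.3, -0.1, 0.4]
width: 0.04
gripper_force: 0.0
```

```bash
python3 - <<'E'
from h import *
np.set_printoptions(precision=4,suppress=True)
s=observe(); print(s['time'],s['tcp_pos'],s['eef_rot'],s['width'])
T=imaging.capture('top'); S=imaging.capture('side')
cv2.imwrite('pics/g6.png',np.hstack([cv2.resize(T[165:315,130:330],(400,300),interpolation=2),cv2.resize(S[125:275,245:445],(400,300),interpolation=2)]))
h=cv2.cvtColor(T,cv2.COLOR_BGR2HSV); m=cv2.inRange(h,(172,90,40),(180,255,255))|cv2.inRange(h,(0,90,40),(7,255,255))
o=np.zeros_like(m); o[192:240,215:308]=m[192:240,215:308]; X=np.array([w('top',p,.02) for p in np.argwhere(o)[:,::-1]]); c=X.mean(0); U=np.linalg.svd(X-c,full_matrices=False)[2][0]; t=(X-c)@U; print('pliers red',c,U,t.min(),t.max())
E
```

```text
16.7 [0.477  0.1215 0.0526] [-3.1415  0.0005 -3.0745] 0.04001980585198764
pliers red [ 0.6083 -0.0019] [0.0359 0.9994] -0.049682075076487225 0.07060999689940163
```

View pics/g6.png

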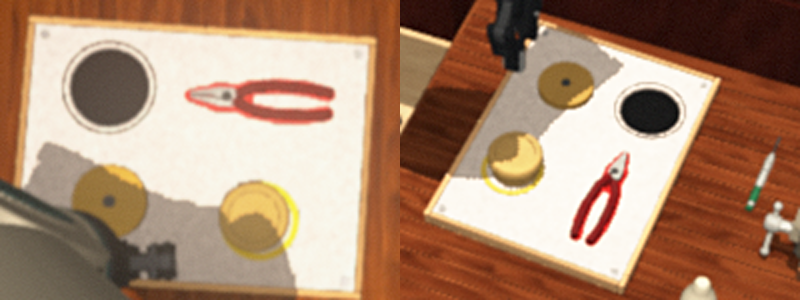

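The top crop shows the pliers squarely on their silhouette, the tin in the ring and the disc still at its start. The gripper is behind the disc. Lowering to push.

Emit:
{"fn": "move_arm", "kwargs": {
  "targets": [
    {"dp": [0, 0, -1.5], "dr": [0, 0, 0]},
    {"dp": [0, 0, -1], "dr": [0, 0, 0]},
    {"dp": [0, 0, -0.5], "dr": [0, 0, 0]},
    {"dp": [0, 0, -0.3], "dr": [0, 0, 0]},
    {"dp": [0, 0, -0.2], "dr": [0, 0, 0]},
    {"dp": [0, 0, -0.1], "dr": [0, 0, 0]},
    {"dp": [0, 0, 0], "dr": [0, 0, 0]},
    {"dp": [0, 0, 0], "dr": [0, 0, 0]},
    {"dp": [0, 0, 0], "dr": [0, 0, 0]},
    {"dp": [0, 0, 0], "dr": [0, 0, 0]}
  ]
}}

```text
time: 17.63
tcp_pos: [0.4768, 0.1213, 0.0164]
eef_rot: [3.142, 0.0, -3.074]
wrist_force: [-0.1, 0.7, -0.1]
width: 0.04
gripper_force: 0.0
```

Emit:
{"fn": "move_arm", "kwargs": {
  "targets": [
    {"dp": [0, 0, -0.1], "dr": [0, 0, 0]},
    {"dp": [0, 0, 0], "dr": [0, 0, 0]},
    {"dp": [0, 0, 0], "dr": [0, 0, 0]},
    {"dp": [0, 0, 0], "dr": [0, 0, 0]},
    {"dp": [0, 0, 0], "dr": [0, 0, 0]},
    {"dp": [0, 0, 0], "dr": [0, 0, 0]},
    {"dp": [0, 0, 0], "dr": [0, 0, 0]},
    {"dp": [0, 0, 0], "dr": [0, 0, 0]},
    {"dp": [0, 0, 0], "dr": [0, 0, 0]},
    {"dp": [0, 0, 0], "dr": [0, 0, 0]}
  ]
}}

```text
time: 18.47
tcp_pos: [0.4767, 0.1213, 0.0152]
eef_rot: [3.142, 0.0, -3.073]
wrist_force: [-0.4, 0.2, 0.3]
width: 0.04
gripper_force: 0.2
```

Emit:
{"fn": "move_arm", "kwargs": {
  "targets": [
    {"dp": [0.8, 0.05, 0], "dr": [0, 0, 0]},
    {"dp": [0.8, 0.05, 0], "dr": [0, 0, 0]},
    {"dp": [0.8, 0.05, 0], "dr": [0, 0, 0]},
    {"dp": [0.8, 0.05, 0], "dr": [0, 0, 0]},
    {"dp": [0.8, 0.06, 0], "dr": [0, 0, 0]},
    {"dp": [0.8, 0.06, 0], "dr": [0, 0, 0]},
    {"dp": [0.8, 0.06, 0], "dr": [0, 0, 0]},
    {"dp": [0.8, 0.06, 0], "dr": [0, 0, 0]},
    {"dp": [0.8, 0.06, 0], "dr": [0, 0, 0]},
    {"dp": [0.6, 0.05, 0], "dr": [0, 0, 0]}
  ]
}}

```text
time: 19.3
tcp_pos: [0.5558, 0.1269, 0.0152]
eef_rot: [3.141, 0.0, -3.074]
wrist_force: [-1.4, 0.8, -0.3]
width: 0.0396
gripper_force: 0.5
```

Emit:
{"fn": "move_arm", "kwargs": {
  "targets": [
    {"dp": [0.4, 0.03, 0], "dr": [0, 0, 0]},
    {"dp": [0.4, 0.03, 0], "dr": [0, 0, 0]},
    {"dp": [0.4, 0.03, 0], "dr": [0, 0, 0]},
    {"dp": [0.3, 0.02, 0], "dr": [0, 0, 0]},
    {"dp": [0.3, 0.02, 0], "dr": [0, 0, 0]},
    {"dp": [0.3, 0, 0], "dr": [0, 0, 0]},
    {"dp": [0.2, 0, 0], "dr": [0, 0, 0]},
    {"dp": [0.1, 0, 0], "dr": [0, 0, 0]},
    {"dp": [0, 0, 0], "dr": [0, 0, 0]},
    {"dp": [0, 0, 0], "dr": [0, 0, 0]}
  ]
}}

```text
time: 20.13
tcp_pos: [0.5789, 0.1281, 0.0152]
eef_rot: [3.141, 0.0, -3.073]
wrist_force: [-0.6, 0.2, 0.2]
width: 0.0402
gripper_force: 0.0
```

```bash
python3 - <<'E'
from h import *
np.set_printoptions(precision=4,suppress=True)
s=observe(); print(s['time'],s['tcp_pos'],s['wrist_force'])
T=imaging.capture('top'); S=imaging.capture('side')
cv2.imwrite('pics/g7.png',np.hstack([cv2.resize(T[170:270,150:250],(400,400),interpolation=2),cv2.resize(S[120:220,310:410],(400,400),interpolation=2)]))
E
```

```text
20.1333 [0.5789 0.1281 0.0152] [-0.5977  0.2441  0.1851]
```

View pics/g7.png

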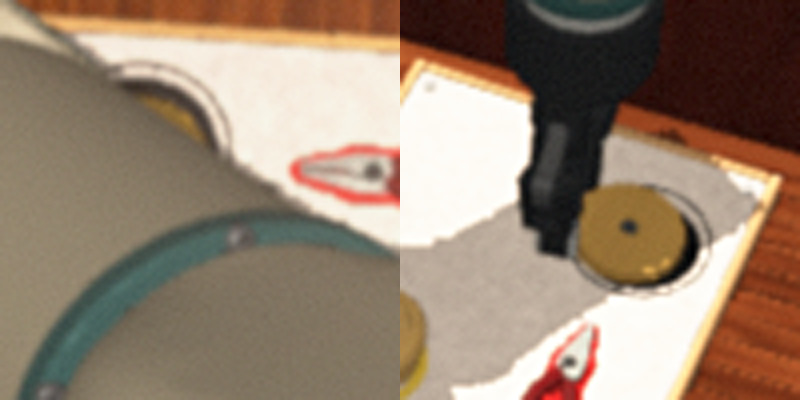

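The side crop shows the disc mostly over the pocket, with a dark crescent still on its far side, so it needs a few mm more.

Emit:
{"fn": "move_arm", "kwargs": {
  "targets": [
    {"dp": [0.2, 0, 0], "dr": [0, 0, 0]},
    {"dp": [0.2, 0, 0], "dr": [0, 0, 0]},
    {"dp": [0.1, 0, 0], "dr": [0, 0, 0]},
    {"dp": [0.1, 0, 0], "dr": [0, 0, 0]},
    {"dp": [0, 0, 0], "dr": [0, 0, 0]},
    {"dp": [0, 0, 0], "dr": [0, 0, 0]},
    {"dp": [0, 0, 0], "dr": [0, 0, 0]},
    {"dp": [0, 0, 0], "dr": [0, 0, 0]},
    {"dp": [0, 0, 0], "dr": [0, 0, 0]},
    {"dp": [0, 0, 0], "dr": [0, 0, 0]}
  ]
}}

```text
time: 21.07
tcp_pos: [0.5847, 0.1281, 0.0152]
eef_rot: [-3.142, -0.0, -3.073]
wrist_force: [-0.4, -1.3, 0.5]
width: 0.04
gripper_force: 0.2
```

Emit:
{"fn": "move_arm", "kwargs": {
  "targets": [
    {"dp": [0.1, 0, 0], "dr": [0, 0, 0]},
    {"dp": [0.1, 0, 0], "dr": [0, 0, 0]},
    {"dp": [0.1, 0, 0], "dr": [0, 0, 0]},
    {"dp": [0, 0, 0], "dr": [0, 0, 0]},
    {"dp": [0, 0, 0], "dr": [0, 0, 0]},
    {"dp": [0, 0, 0], "dr": [0, 0, 0]},
    {"dp": [0, 0, 0], "dr": [0, 0, 0]},
    {"dp": [0, 0, 0], "dr": [0, 0, 0]},
    {"dp": [0, 0, 0], "dr": [0, 0, 0]},
    {"dp": [0, 0, 0], "dr": [0, 0, 0]}
  ]
}}

```text
time: 21.9
tcp_pos: [0.5877, 0.1281, 0.0152]
eef_rot: [3.142, 0.0, -3.073]
wrist_force: [0.5, 0.3, -0.3]
width: 0.0396
gripper_force: 0.2
```

Emit:
{"fn": "move_arm", "kwargs": {
  "targets": [
    {"dp": [-1, 0, 0], "dr": [0, 0, 0]},
    {"dp": [-1.5, 0, 0], "dr": [0, 0, 0]},
    {"dp": [-1.5, 0, 1], "dr": [0, 0, 0]},
    {"dp": [-2, 0, 1], "dr": [0, 0, 0]},
    {"dp": [-2, 0, 1], "dr": [0, 0, 0]},
    {"dp": [-2, 0, 1], "dr": [0, 0, 0]},
    {"dp": [-1, 0, 0], "dr": [0, 0, 0]},
    {"dp": [0, 0, 0], "dr": [0, 0, 0]},
    {"dp": [0, 0, 0], "dr": [0, 0, 0]},
    {"dp": [0, 0, 0], "dr": [0, 0, 0]}
  ]
}}

```text
time: 22.73
tcp_pos: [0.479, 0.1282, 0.0552]
eef_rot: [3.141, 0.001, -3.074]
wrist_force: [-0.6, 0.0, -0.6]
width: 0.0396
gripper_force: 0.0
```

```bash
cat > disc.py <<'E'
from h import *
np.set_printoptions(precision=4,suppress=True)
T=imaging.capture('top'); S=imaging.capture('side')
def seg(I,lo,hi,b):
    m=cv2.inRange(cv2.cvtColor(I,cv2.COLOR_BGR2HSV),lo,hi); o=np.zeros_like(m); o[b[1]:b[3],b[0]:b[2]]=m[b[1]:b[3],b[0]:b[2]]
    k,l,st,ce=cv2.connectedComponentsWithStats(o); i=1+np.argmax(st[1:,4]); P=np.argwhere(l==i)[:,::-1].astype('float32'); return cv2.fitEllipse(cv2.convexHull(P)),st[i]
e,st=seg(T,(10,90,70),(32,255,255),(155,180,225,290)); print('top',e,st,w('top',e[0],.02),w('top',e[0],.024))
e2,st=seg(S,(10,90,70),(32,255,255),(345,150,405,205)); print('side',e2,st,w('side',e2[0],.02))
g=cv2.cvtColor(T,6); print('pocket floor dark px',(g[185:232,160:210]<60).sum())
s0=cv2.imread('pics/side0.png'); g=cv2.cvtColor(s0,6); o=np.zeros_like(g); o[160:200,348:395]=(g[160:200,348:395]<80)*255
e3=cv2.fitEllipse(cv2.convexHull(np.argwhere(o)[:,::-1].astype('float32'))); print('pocket side0',e3,w('side',e3[0],.012))
# dark gap profile: for each direction from the pocket centre, dark pixels count
for n,c in(('top',(184.2,208.2)),('side',e3[0])):
    g=cv2.cvtColor({'top':T,'side':S}[n],6)
    for r in range(int(c[1])-22,int(c[1])+23,4): print(' '.join('%3d'%v for v in g[r,int(c[0])-24:int(c[0])+25:3]))
    print()
E
python3 disc.py
```

```text
top ((184.0776824951172, 207.6605987548828), (37.50685501098633, 38.38529586791992), 74.07899475097656) [ 165  189   39   38 1133] [0.6171 0.1294] [0.6166 0.1287]
side ((369.9328918457031, 179.58029174804688), (23.559322357177734, 28.911975860595703), 93.03699493408203) [356 168  29  24 542] [0.6226 0.1253]
pocket floor dark px 0
pocket side0 ((375.1311340332031, 185.08872985839844), (24.82547950744629, 42.53603744506836), 122.02589416503906) [0.6358 0.1217]
234 237 237 236 238 222 188 198 192 188 184 213 236 239 236 236 238
237 235 238 218 192 216 186 182 178 176 173 203 224 188 239 240 240
235 239 185 228 183 182 185 187 184 185 185 188 169 205 193 242 239
240 201 223 175 182 181 183 185 186 188 188 188 192 176 196 182 242
235 215 158 183 184 182 185 185 186 185 185 186 189 194 129 227 228
228 225 167 181 181 180 182 148 108 173 188 188 189 191 153 226 224
230 234 162 183 183 185 187 180 155 185 187 186 189 191 145 227 225
230 224 143 182 183 185 188 189 188 191 192 190 194 196 107 219 236
239 189 213 151 188 190 186 189 190 193 191 192 193 131 200 199 241
240 241 188 205 122 180 1
[... 295 characters left out ...]
 248 248 249 216 248
250 247 228 211 197 196 196 196 195 197 234 241 250 250 248 251 231
250 245 173 198 196 195 195 197 197 198 198 240 245 249 249 245 206
246 216 192 195 195 199 116 145 198 197 199 194 199 250 249 224  84
247 241 110 198 199 193 195 196 196 200 199 144 208 250 237 155  77
251 234 202 101 181 196 195 197 202 194  98 239 250 249 214  72  78
251 250 251 214 206 145 106 115 154 222 214 250 251 229 108  67  76
249 250 249 250 253 251 248 249 253 251 246 250 245 186  80  84  85
250 251 250 252 250 250 251 250 250 250 248 250 219  82  82  91  87
249 182 216 248 248 249 249 248 249 249 250 224 137  87  87  71  72
206 225 144 253 251 249 249 250 248 250 248 211  76  79  89  96  91
```

```bash
python3 -c "
from workcell import order,observe
print(observe()['time'],order.hand_in())"
```

```text
the job is handed in; nothing more can be done
22.8333 None
```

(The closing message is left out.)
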